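Load the sugar mill and clamp it

ROBOT

A 7-joint arm with a two-finger parallel gripper is mounted at the origin on the work surface. World frame = base frame: x ahead of the robot, y to its left, z up, the work surface at z = 0. Lengths are in m, angles in rad, forces in N, time in s.
With the tool pointing down it reaches from about 0.4 to 0.9 m from the base axis. Payload 5.6 kg.
Tool frame: the origin (TCP) lies midway between the tips of the shut fingers; the grasp point (between the pads) lies 19 mm behind it; y points along the fingers, z is the direction in which the jaws open and shut, and the axes are right-handed (so a half turn about y gives the same grasp; the last joint's range is limited). The gripper opens to 92 mm and grips with 3 to 60 N. Pads are 20 mm wide; open, the fingers measure 128 mm over their backs; the gripper's body (75 mm by 189 mm) begins 69 mm behind the grasp point.
Start: joints at [-1.161, 0.468, -0.012, 1.603, 0.006, 1.071, -0.056], TCP at [0.284, 0.584, 0.215] pointing down, gripper open.
Joint ranges: [-2.53, 2.53], [-0.31, 2.02], [-1.57, 1.55], [0.28, 2.44], [-1.29, 4.43], [0.15, 1.84], [-2.92, 2.92]. Speed limits (rad/s): [2.57, 2.57, 3.14, 3.14, 3.14, 3.14, 3.14].

INTERFACE

Orientations are given as a 3x3 rotation matrix whose columns are the frame's x, y, z axes.
In Python, from station import env, effector, solver, viewer, workorder, search_frame, tip_of gives the robot as it stands. Calls block until the motion is done:
- env.reach(position, orientation): joint-space move of the TCP to a pose.
- env.movel(position, frame=None, rate=0.15): straight line of the TCP; frame=None keeps the orientation; rate is the mean speed in m/s.
- env.goto_joints(angles): joint-space move.
- effector.release() and effector.grasp(squeeze=None): open the fingers fully, or close them until they stop; squeeze is the grip in N (None keeps the last).
- env.pause(seconds).
- solver.inverse_kinematics(position, orientation): joint angles nearest the present ones, or None.
- env.sense(): the state.
- viewer.read_camera(name): name is "side" or "top" or "wrist"; returns (picture, depth): 420x560x3 uint8, red, green, blue; 420x560 float32, m along the optical axis (not along the pixel's ray), 0 where there is no reading.
- viewer.camera_info(name): a dict with "intrinsics" (3x3 intrinsics, pixels), "eye" and "rotation" of the camera in the world; the wrist camera has in their place "T_tool_cam" (4x4, takes a point from camera to tool coordinates, whose origin is the TCP and whose axes are the tool frame's). Camera axes: x right, y up, looking along -z (the intrinsics and any distortion apply to the point x, -y, -z); pixel columns grow to the right and rows downward; lengths in m; the calibration is good to about 2 mm. A picture is of the moment at which its call begins: read the wrist's pose just before it. camera_info takes no time and is no camera call.
A pose or a line that the arm cannot do raises env.PlanningError and nothing moves.
- workorder.finish_job(): hands the job in, once; it reports no verdict.
Trained networks look in the newest picture that a camera, given by its name, has taken for a name from the list of things; names that differ only in an ending like _2 or _b are one class to them, and where a whole thing is asked for, a point or a joint stands for the part that bears it (a point fixed in the world has none). Each returns a list of dicts, best first, with "score" (0 to 1); they miss things now and then, are a little off and sometimes report something else, mostly with a low value. They report only what shows in the picture. A call takes as long as a camera call. They do not tell look-alikes from the thing itself.
- search_frame(camera, name): "at" ([x, y, z] in m, in world coordinates, good to about 4 mm: the middle of the surface that is visible of it).
- tip_of(camera, name): "at" ([x, y, z] in m, in world coordinates, good to about 4 mm: a listed point, or the origin of a listed thing).
The state is a dict: "t": time; "joint_positions": joint angles; "joint_velocities": joint speeds; "tau": joint torques, N m; "ee_pos": TCP position; "tcp_rot": TCP orientation; "wrist_force": force on the tool from outside, world axes, zero at the start; "moment": the same for the moment, N m; "gripper_width": finger opening in m.
Only numpy, scipy, OpenCV 4.12 (cv2) and the standard library are available. Lean on these libraries where they do the work, as an engineer would, in place of code of your own. Each camera call takes 0.05 s, during which the arm holds its last target.

TASK

Tip all the sugar lumps from the scoop into the hopper of the hand mill and set the empty scoop back down flat on the counter. Then pump the two grips of the ratchet clamp until its sprung nose holds the mill against the end plate and is pressed about half-way in; never press it right in, that crushes the wood. Finish while still squeezing the grips, do not let go, and leave the other things on the counter alone.

Things in the scene. Friction and masses are not known exactly. Their poses are not given: they have to be found in the camera images.
- clamp: Ratchet clamp bolted to the counter: grey bed plate 275 x 100 x 12 mm with an upright end plate (fence) and an aluminium ratchet housing. Origin on the counter; x runs along the ram to the fence, z up. Fence: inner face at x = +150 mm, 100 mm wide, top 75 mm above the counter. Two squeeze grips stick out on the -x side.
- grips_mid (a point): Midpoint between the two grips where they are best squeezed, 80 mm over the counter (clamp frame x = -135 mm, y = 0). Here the pair measures 62 mm across its outsides (along clamp y) when released and about 39 mm when fully squeezed.
- grip_a: Grip lever on the clamp's +y side: upright bar 112 x 12 x 34 mm, 63 to 97 mm over the counter, running to clamp -x from its pivot (clamp x = -55, y = +22 mm; origin there, on the counter). Turns 0.15 rad about the vertical towards grip_b; both move equally and are sprung apart. F newtons on each grip push the ram with about 1.5 F minus 5 to 7 N (return spring, friction).
- grip_b: Mirror image of grip_a on the clamp's -y side, geared to it. The return spring takes about 3 N on each grip at first, 4 N fully squeezed. A full squeeze moves the ram about 12 mm (two teeth of 6 mm) after 2 mm of play; let the grips spring fully open before the next. When they open the ram falls back by less than one tooth and stays.
- ram (a joint): Travel of the toothed ram towards the fence in m: 0 fully back, 0.075 at most; starts 0.012 to 0.034. The nose reaches the mill, once that stands against the fence, at about 0.051.
- nose (a joint): How far the sprung nose is pressed into the ram, in m: 0 free, 0.014 bottomed. Spring: 3 N to start, 1.2 N per mm. 0.007 is half-way. Squeezing with 12 N on each grip presses it in by about 6 mm, each newton more by about 1.2 mm.
- nose_face (a point): Centre of the front face of the nose, a black rubber block 40 mm wide and 34 mm high on a 13 mm brass stem at the ram's front end, 45 mm over the counter; it moves along clamp +x to meet the mill.
- mill: Loose hand mill, 0.8 kg, standing on the clamp's bed (12 mm over the counter) between nose and fence, within about 4 mm of the fence: wooden base 84 x 84 x 75 mm, steel collar, funnel-shaped metal hopper on top, crank on its -y side. Origin: centre of its underside; z up.
- hopper_rim (a point): Centre of the hopper's round mouth, 155 mm above the mill's underside. Outer rim radius 66 mm, wall 3 mm; the hopper is 66 mm deep and narrows to a floor of about 31 mm radius.
- scoop: Steel scoop, loose, 0.22 kg, lying flat on the counter: tray 110 x 72 mm, floor 4 mm thick, walls 28 mm high on both sides and at the back, quite open at the front (+x end). Wooden handle on the -x side with a foot under its end. Origin: centre of the tray's underside; x towards the open front, z up.
- scoop_handle (a point): Grasp place on the scoop's wooden handle, 100 mm behind the scoop's origin and 32 mm up: a level bar along the scoop's x, 18 mm wide and 20 mm high, free from 55 to 140 mm behind the origin.
- scoop_lip (a point): Middle of the scoop's open front edge, on its floor (55 mm ahead of the origin, 4 mm up). Lumps slide out when it is tipped forward by some 30 to 45 degrees.
- lump1: Sugar lump 20 x 20 x 18 mm, 11 g, lying in the scoop at the start. Origin: centre of its underside.
- lump2: Sugar lump 20 x 20 x 18 mm, 11 g, lying in the scoop at the start. Origin: centre of its underside.
- lump3: Sugar lump 20 x 20 x 18 mm, 11 g, lying in the scoop at the start. Origin: centre of its underside.
- lump4: Sugar lump 20 x 20 x 18 mm, 11 g, lying in the scoop at the start. Origin: centre of its underside.
- lump5: Sugar lump 20 x 20 x 18 mm, 11 g, lying in the scoop at the start. Origin: centre of its underside.
- lump6: Sugar lump 20 x 20 x 18 mm, 11 g, lying in the scoop at the start. Origin: centre of its underside.
- cup: Bystander: white mug, 82 mm wide, 65 mm high. Leave alone.
- jug: Bystander: steel milk jug, 84 mm wide, 100 mm high. Leave alone.
- tamper: Bystander: dark steel tamper, 58 mm wide, 92 mm high. Leave alone.
- jar: Bystander: amber glass jar, 72 mm wide, 110 mm high. Leave alone.
- spoon: Bystander: spoon lying on the counter. Leave alone.
- saucer: Bystander: white saucer, 120 mm wide, 18 mm high. Leave alone.
Mind the look-alikes: they are no part of the job. Leave any green or yellow look-alike of the scoop alone.

How it is judged:
By the outcome, as a careful person would: the job done as asked, in the order asked, and still so for the second after the job is handed in, while the arm keeps its last pose, push and grip.
It also fails if it takes over 56 s, if anything falls off the work surface, if the arm or the gripper's body presses on something with over 40 N, if the wrist force passes 120 N, or if a joint passes its speed limit or range.

## Working session

There is one attempt and no reset: what is moved stays moved. The work goes in short steps, each a Python script; the robot and the scene stay as the last script left them, time stands still between calls to the robot, and variables do not carry over. Pictures are saved under pics/ and viewed, and the job is handed in when it is done.

```bash
ls; mkdir -p pics; python3 - <<'E'
from station import env, effector, solver, viewer
import cv2
for n in ["side","top","wrist"]:
    p,d=viewer.read_camera(n); cv2.imwrite(f"pics/a_{n}.png",p[:,:,::-1]); print(n,viewer.camera_info(n))
s=env.sense(); print(s)
E
```

```text
pics
side {'intrinsics': array([[487.9135708 ,   0.        , 286.08553841],
       [  0.        , 487.9135708 , 206.71584615],
       [  0.        ,   0.        ,   1.        ]]), 'eye': array([ 0.43904509, -1.12501742,  1.06471617]), 'rotation': array([[ 0.996152  ,  0.06567183, -0.05803801],
       [-0.08696492,  0.65847895, -0.74755774],
       [-0.01087668,  0.74972841,  0.66165626]])}
top {'intrinsics': array([[451.479997  ,   0.        , 271.09737024],
       [  0.        , 451.479997  , 214.69886056],
       [  0.        ,   0.        ,   1.        ]]), 'eye': array([ 0.27806174, -0.06884138,  1.38718514]), 'rotation': array([[-6.79328281e-04,  9.83622657e-01, -1.80238751e-01],
       [-9.99999750e-01, -6.32988908e-04,  3.14615362e-04],
       [ 1.95373668e-04,  1.80238920e-01,  9.83622841e-01]])}
wrist {'intrinsics': array([[307.87263654,   0.        , 281.18366847],
       [  0.        , 307.87263654, 207.62227445],
       [  0.        ,   0.        ,   1.        ]]), 'T_tool_cam': array([[-1.22016077e-04, -9.58563300e-01, -2.84879596e-01,
        -8.01258985e-02],
       [-
[... 383 characters left out ...]
), 'joint_velocities': array([ 8.00636257e-04, -2.11203683e-03,  1.18348276e-03, -3.61035366e-03,
       -6.94178290e-05, -8.52333593e-04, -3.59718355e-05]), 'tau': array([ 1.29081352e-03, -5.20942891e+01, -1.21545829e-02, -2.43976325e+01,
       -5.66090341e-02,  1.51611044e-02,  1.07664516e-04]), 'ee_pos': array([0.28424747, 0.58407422, 0.21387588]), 'tcp_rot': array([[ 8.99192997e-01, -4.73524218e-04,  4.37551974e-01],
       [-4.37552213e-01, -1.25349490e-03,  8.99192132e-01],
       [ 1.22679917e-04, -9.99999102e-01, -1.33432540e-03]]), 'wrist_force': array([0.51496063, 0.32179709, 0.14756724]), 'moment': array([0.00389859, 0.01146144, 0.05484253]), 'gripper_width': 0.09188462511102462}
```

View pics/a_side.png

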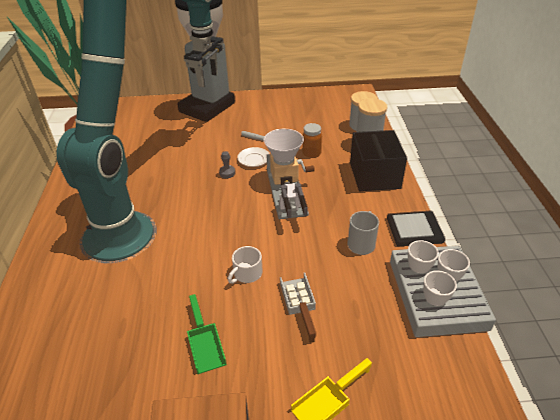

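View pics/a_top.png

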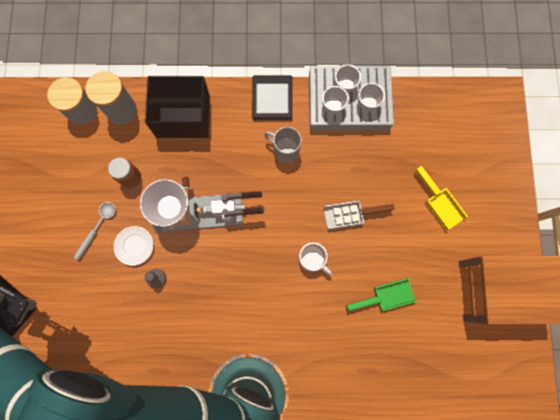

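View pics/a_wrist.png

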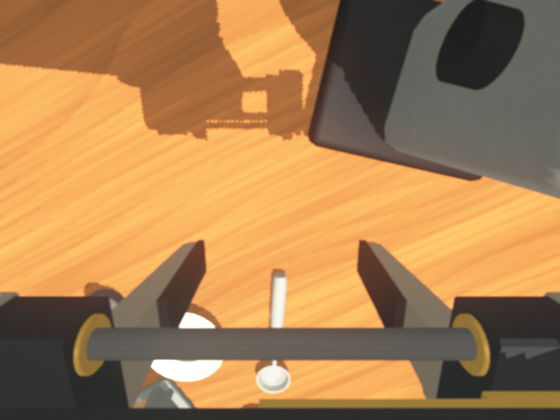

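The scoop with lumps is at (297,298) in the side view and (345,215) in the top view, with its open front to the left (+y). The hopper is at (165,205) and the grips at (258,196)/(258,211) in the top view. The green and yellow scoops are look-alikes.

```bash
cat > h.py <<'E'
import numpy as np, cv2
from station import env, effector, solver, viewer, workorder, search_frame, tip_of
np.set_printoptions(precision=4,suppress=True)
def cam(n,s=None):
    i=viewer.camera_info(n)
    if n!="wrist": return i["intrinsics"],i["eye"],i["rotation"]
    T=i["T_tool_cam"]; return i["intrinsics"], s["ee_pos"]+s["tcp_rot"]@T[:3,3], s["tcp_rot"]@T[:3,:3]
def cloud(n,d,s=None):
    K,e,R=cam(n,s); v,u=np.mgrid[:d.shape[0],:d.shape[1]]
    c=np.stack([(u-K[0,2])/K[0,0]*d,-(v-K[1,2])/K[1,1]*d,-d],-1)
    return c@R.T+e
def proj(n,P,s=None):
    K,e,R=cam(n,s); c=(np.atleast_2d(P)-e)@R; z=-c[:,2]
    return np.stack([K[0,0]*c[:,0]/z+K[0,2],K[1,1]*-c[:,1]/z+K[1,2]],-1)
def ray(n,u,v,s=None):
    K,e,R=cam(n,s); return e, R@np.array([(u-K[0,2])/K[0,0],-(v-K[1,2])/K[1,1],-1.])
def tri(obs):
    A=np.zeros((3,3));b=np.zeros(3)
    for e,d in obs:
        d=d/np.linalg.norm(d);M=np.eye(3)-np.outer(d,d);A+=M;b+=M@e
    return np.linalg.solve(A,b)
def shot(n,name,scale=1,crop=None):
    s=env.sense(); p,d=viewer.read_camera(n); q=p[:,:,::-1]
    if crop: q=q[crop[1]:crop[3],crop[0]:crop[2]]
    if scale!=1: q=cv2.resize(q,None,fx=scale,fy=scale,interpolation=cv2.INTER_CUBIC)
    cv2.imwrite(f"pics/{name}.png",q); return p,d,s
E
python3 - <<'E'
from h import *
for n in ["top","side"]:
    p,d,s=shot(n,"b_"+n,4,(120,150,300,250) if n=="top" else (220,100,400,250)); np.save(n+"_d.npy",d); np.save(n+"_p.npy",p)
    for q in ["grips_mid","hopper_rim","scoop_handle","scoop_lip","scoop","clamp","mill","nose_face","cup","jug"]:
        print(n,q,[(r["at"],round(r["score"],2)) for r in tip_of(n,q)][:3])
E
```

```text
top grips_mid [([0.5519, -0.0082, 0.0814], 0.92), ([0.5436, 0.1624, 0.0431], 0.58)]
top hopper_rim [([0.5395, 0.2283, 0.164], 0.97)]
top scoop_handle [([0.6337, -0.5553, 0.0308], 0.84), ([0.5406, -0.3935, 0.0319], 0.8), ([0.2649, -0.337, 0.0308], 0.6)]
top scoop_lip [([0.3026, -0.4873, 0.005], 0.77), ([0.5239, -0.2347, 0.0074], 0.76), ([0.5001, -0.6372, 0.0032], 0.75)]
top scoop [([0.5462, -0.6096, 0.0006], 0.81), ([0.5286, -0.2859, 0.0043], 0.72), ([0.2879, -0.4402, 0.0019], 0.56)]
top clamp [([0.54, 0.1219, -0.0024], 0.83)]
top mill [([0.5369, 0.228, 0.0135], 0.67), ([0.7388, -0.1105, 0.0019], 0.46)]
top nose_face []
top cup [([0.3951, -0.1856, -0.0039], 0.85), ([0.7394, -0.1127, 0.003], 0.19)]
top jug [([0.7369, -0.1113, 0.0004], 0.6), ([0.4001, -0.1866, -0.0013], 0.25)]
side grips_mid [([0.5533, -0.0092, 0.0802], 0.66), ([0.5082, -0.2705, 0.0058], 0.51)]
side hopper_rim []
side scoop_handle [([0.2643, -0.339, 0.0325], 0.91), ([0.6321, -0.5524, 0.0326], 0.9), ([0.5375, -0.3844, 0.0325], 0.89)]
side scoop_lip [([0.5203, -0.2377, 0.0071], 0.72), ([0.3015, -0.4923, 0.006], 0.64), ([0.5414, -0.3877, 0.0341], 0.52)]
side scoop [([0.2888, -0.4355, 0.0008], 0.88), ([0.5455, -0.6103, 0.0012], 0.64), ([0.5302, -0.2892, -0.0021], 0.62)]
side clamp [([0.5421, 0.1227, -0.0032], 0.8)]
side mill [([0.5409, 0.2291, 0.0111], 0.87), ([0.5733, 0.0755, -0.0009], 0.67)]
side nose_face [([0.5378, 0.1667, 0.0439], 0.62), ([0.521, -0.323, 0.0047], 0.31)]
side cup [([0.4041, -0.1853, 0.0002], 0.87), ([0.5216, -0.2379, 0.0065], 0.62)]
side jug [([0.7352, -0.1126, -0.0003], 0.98)]
```

```bash
python3 - <<'E'
from h import *
p=np.load("top_p.npy")[:,:,::-1]; q=cv2.resize(p[180:250,300:410],None,fx=7,fy=7,interpolation=cv2.INTER_CUBIC); cv2.imwrite("pics/c_top.png",q)
p=np.load("side_p.npy")[:,:,::-1]; q=cv2.resize(p[260:350,250:350],None,fx=6,fy=6,interpolation=cv2.INTER_CUBIC); cv2.imwrite("pics/c_side.png",q)
E
```

```text
(no output)
```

View pics/c_top.png

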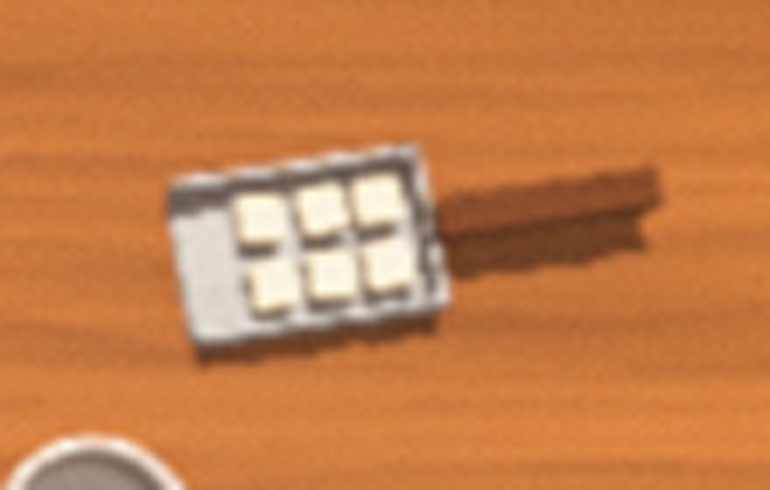

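View pics/c_side.png

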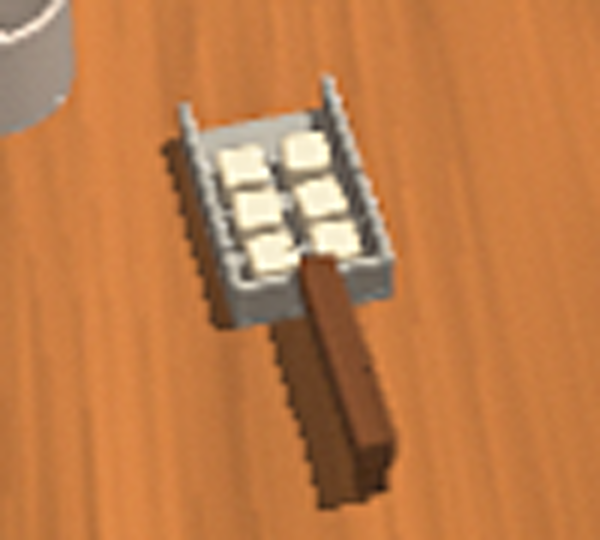

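View pics/b_top.png

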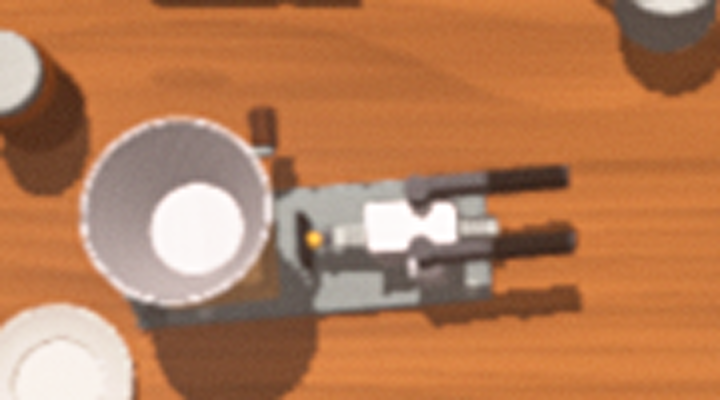

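View pics/b_side.png

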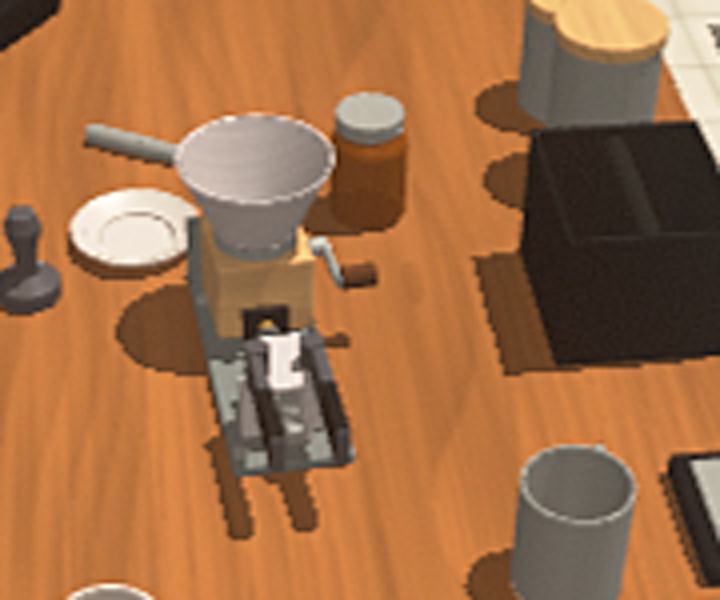

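```bash
python3 - <<'E'
from h import *
def line(P):
    c=P.mean(0); w=np.linalg.svd(P-c,full_matrices=False)[2][0]; return c,w
for n in ["top","side"]:
    d=np.load(n+"_d.npy"); p=np.load(n+"_p.npy").astype(int); X=cloud(n,d)
    # handle
    m=(abs(X[...,0]-.54)<.06)&(abs(X[...,1]+.39)<.07)&(X[...,2]>.033)&(X[...,2]<.06)&(p[...,0]-p[...,2]>30)
    P=X[m]; c,w=line(P); w2=w[:2]*np.sign(w[1]); print(n,"handle",m.sum(),c,np.degrees(np.arctan2(w2[1],w2[0])), P[:,1].min(),P[:,1].max(), np.percentile(P[:,2],[5,50,95]))
    m=(abs(X[...,0]-.53)<.07)&(abs(X[...,1]+.29)<.075)&(X[...,2]>.004)&(p.max(-1)-p.min(-1)<60)
    P=X[m][:,:2].astype(np.float32); r=cv2.minAreaRect(P); print("tray",m.sum(),r, np.percentile(X[m][:,2],[5,95]))
    # grips
    m=(abs(X[...,0]-.55)<.05)&(X[...,1]<.04)&(X[...,1]>-.06)&(X[...,2]>.06)&(X[...,2]<.12)
    P=X[m]; print("grips",m.sum(),np.percentile(P,[2,50,98],axis=0))
    hi=P[P[:,2]>.088]; 
    for lo,hi_ in ((-.04,-.02),(-.02,0),(0,.02)):
        Q=hi[(hi[:,1]>lo)&(hi[:,1]<hi_)]; xs=np.sort(Q[:,0]); 
        if len(xs): 
            g=np.argmax(np.diff(xs)); print(lo,len(xs),xs[0],xs[g],xs[g+1],xs[-1])
    # fence / bed
    # rim
    m=(abs(X[...,0]-.54)<.09)&(abs(X[...,1]-.228)<.09)&(X[...,2]>.158)&(X[...,2]<.185)
    P=X[m]; print("rim",m.sum(),P.min(0),P.max(0),(P.min(0)+P.max(0))/2)
    (u,r_,_,_)=np.linalg.lstsq(np.c_[2*P[:,:2],np.ones(len(P))],(P[:,:2]**2).sum(1),rcond=None); print(u[:2],np.sqrt(u[2]+u[:2]@u[:2]),P[:,2].mean())
    m=(abs(X[...,0]-.54)<.09)&(X[...,1]<.12)&(X[...,1]>-0.01)&(X[...,2]>.007)&(X[...,2]<.018)&(p.max(-1)-p.min(-1)<50)
    P=X[m]; print("bed",m.sum(),np.percentile(P,[1,99],axis=0)); q=P[:,:2].astype(np.float32); print(cv2.minAreaRect(q))
E
```

```text
top handle 210 [ 0.5438 -0.3918  0.0431] 95.73960247010334 -0.4423212856469364 -0.3293472796437048 [0.0361 0.0432 0.0485]
tray 795 ((0.52854984998703, -0.2952252924442291), (0.07362283766269684, 0.11654935777187347), 8.664600372314453) [0.0047 0.0314]
grips 357 [[ 0.5188 -0.0428  0.069 ]
 [ 0.5686 -0.0023  0.0974]
 [ 0.5834  0.0385  0.1053]]
-0.04 67 0.5234050154337092 0.5352064321117447 0.5728936781668701 0.5854183932671175
-0.02 65 0.5211480291376125 0.5349605798898078 0.5711301174266459 0.5854189500796467
0 68 0.5199100259605447 0.5321729283300518 0.5696983258302739 0.5821227357218537
rim 386 [0.4724 0.1624 0.1581] [0.6026 0.2902 0.1772] [0.5375 0.2263 0.1676]
[0.5369 0.226 ] 0.061823519863754436 0.16545926121509708
bed 376 [[0.4943 0.0206 0.0079]
 [0.5917 0.1195 0.0178]]
((0.5424718260765076, 0.07019919902086258), (0.1013764813542366, 0.0994131788611412), 0.2905353009700775)
side handle 258 [ 0.5458 -0.3976  0.0408] 98.92495889862155 -0.4433751664336564 -0.34343483297779254 [0.0351 0.041  0.0445]
tray 736 ((0.5314696431159973, -0.30061036348342896), (0.07233253121376038, 0.12970034778118134), 7.803908824920654) [0.0047 0.029 ]
grips 276 [[ 0.5203 -0.0463  0.0655]
 [ 0.5382 -0.0143  0.0935]
 [ 0.5862  0.0378  0.0999]]
-0.04 46 0.5260008065725122 0.5384926840332238 0.5753451108543028 0.5870603509139514
-0.02 42 0.5228920776056125 0.5352273068971363 0.5723850568151846 0.585990790356709
0 33 0.5216216992320011 0.533521557349339 0.571357203342566 0.5831684426023631
rim 220 [0.474  0.1585 0.1581] [0.604  0.297  0.1714] [0.539  0.2278 0.1648]
[0.5388 0.2267] 0.0624969364551086 0.16362902319283548
bed 222 [[0.4959 0.0162 0.0073]
 [0.5832 0.1182 0.0172]]
((0.5467913150787354, 0.0701073631644249), (0.09704303741455078, 0.10560419410467148), 5.098531723022461)
```

```bash
cat >> h.py <<'E'
def Rs(yaw,tip):  # tool frame; tip>0: scoop nose down by tip deg
    a=np.radians(yaw); s=np.array([np.cos(a),np.sin(a),0]); l=np.array([-np.sin(a),np.cos(a),0]); Z=np.array([0,0,1.])
    R0=np.c_[s,-Z,l]; t=np.radians(tip); return cv2.Rodrigues(l*t)[0]@R0
def tcp(g,R): return np.asarray(g)+0.019*R[:,1]
E
python3 - <<'E'
from h import *
print(env.sense()["t"])
yaw=97.5
for tilt0 in (0,-15,-30):
  for g,t in (([.54,-.385,.032],0),([.54,-.385,.25],0),([.55,.07,.25],0),([.55,.11,.3],45),([.55,.11,.3],55)):
    R=Rs(yaw,t+tilt0); print(tilt0,g,t,solver.inverse_kinematics(tcp(g,R),R))
R=Rs(95,0); print(solver.inverse_kinematics(tcp([.553,-.009,.08],R),R))
E
```

```text
1.25
0 [0.54, -0.385, 0.032] 0 [-0.1952  1.2514  1.3281  1.7337 -1.283   1.2911 -1.5522]
0 [0.54, -0.385, 0.25] 0 [-0.2117  0.8524  1.343   1.6047 -0.8441  1.3773 -1.7773]
0 [0.55, 0.07, 0.25] 0 [-1.1392  0.6217  1.3592  1.8765 -0.6569  1.2011 -2.5657]
0 [0.55, 0.11, 0.3] 45 [-0.4271  0.4533 -0.2497  1.701   0.757   1.523   2.3477]
0 [0.55, 0.11, 0.3] 55 [-0.9918  0.5297  0.4462  1.7322  0.6355  1.4323  2.4628]
-15 [0.54, -0.385, 0.032] 0 [ 0.0211  1.1437  1.1055  1.5699 -1.1135  1.412  -1.6207]
-15 [0.54, -0.385, 0.25] 0 [-0.0404  0.9618  1.3389  1.4537 -0.9705  1.7094 -1.7107]
-15 [0.55, 0.07, 0.25] 0 [-0.9783  0.6578  1.3557  1.873  -0.8895  1.3857 -2.3424]
-15 [0.55, 0.11, 0.3] 45 [-0.3579  0.3588 -0.2049  1.7144  0.5585  1.3529  2.5131]
-15 [0.55, 0.11, 0.3] 55 [-0.405   0.4193 -0.2372  1.7052  0.6959  1.4641  2.3973]
-30 [0.54, -0.385, 0.032] 0 [ 0.1542  1.2504  1.1054  1.3958 -1.1696  1.7206 -1.616 ]
-30 [0.54, -0.385, 0.25] 0 [ 0.2506  0.8527  0.8847  1.2935 -0.8053  1.7895 -1.8686]
-30 [0.55, 0.07, 0.25] 0 [-0.8097  0.7581  1.35    1.8648 -1.0993  1.6419 -2.1545]
-30 [0.55, 0.11, 0.3] 45 [-0.2702  0.2922 -0.1555  1.7293  0.3154  1.2172  2.7277]
-30 [0.55, 0.11, 0.3] 55 [-0.3302  0.3331 -0.1891  1.7192  0.4828  1.3028  2.5788]
[-0.9251  1.0277  1.336   2.0026 -1.1367  1.1623 -2.1338]
```

```bash
python3 - <<'E'
from h import *
yaw=97.5; F=np.diag([-1,1,-1.])
for tilt0 in (0,-20):
  for g,t in (([.54,-.385,.032],0),([.54,-.385,.25],0),([.55,.07,.25],0),([.55,.11,.3],30),([.55,.11,.3],45),([.55,.11,.3],55)):
    R=Rs(yaw,t+tilt0)@F; print(tilt0,g,t,solver.inverse_kinematics(tcp(g,R),R))
R=Rs(95,0)@F; print(solver.inverse_kinematics(tcp([.553,-.009,.08],R),R))
E
```

```text
0 [0.54, -0.385, 0.032] 0 [ 0.0762  0.8515  0.7268  1.7173 -0.7202  0.8601  1.2569]
0 [0.54, -0.385, 0.25] 0 [-0.0139  0.5917  0.8689  1.5935 -0.4782  1.1822  1.087 ]
0 [0.55, 0.07, 0.25] 0 [-0.5793  0.3001  0.4795  1.8489 -0.1597  1.0305  0.0953]
0 [0.55, 0.11, 0.3] 30 [-0.9469  0.369   0.5502  1.7545  0.3298  1.2401 -0.4168]
0 [0.55, 0.11, 0.3] 45 [-1.0817  0.4839  0.6286  1.7471  0.47    1.3172 -0.5338]
0 [0.55, 0.11, 0.3] 55 [-1.1183  0.5646  0.6284  1.7408  0.5631  1.3802 -0.6101]
-20 [0.54, -0.385, 0.032] 0 [ 0.2734  0.9572  0.6636  1.498  -0.7842  1.2637  1.3282]
-20 [0.54, -0.385, 0.25] 0 [ 0.1368  0.7886  0.9515  1.3948 -0.752   1.618   1.2698]
-20 [0.55, 0.07, 0.25] 0 [-0.425   0.3479  0.5355  1.8458 -0.5712  1.1459  0.5024]
-20 [0.55, 0.11, 0.3] 30 [-0.7291  0.2758  0.4625  1.7665  0.0556  1.1537 -0.1725]
-20 [0.55, 0.11, 0.3] 45 [-0.8948  0.3387  0.5246  1.7572  0.2715  1.2151 -0.3661]
-20 [0.55, 0.11, 0.3] 55 [-0.9959  0.4035  0.5766  1.7519  0.3818  1.2659 -0.4611]
[-0.4024  0.546   0.4574  1.9744 -0.3634  0.7012  0.3659]
```

```bash
cat >> h.py <<'E'
F=np.diag([-1,1,-1.])
def Rg(yaw,tip): return Rs(yaw,tip)@F
E
python3 - <<'E'
from h import *
env.movel([.34,.50,.40],rate=.3)
print(env.sense()["t"])
R=Rg(97.5,-20)
env.reach(tcp([.543,-.37,.18],R),R)
p,d,s=shot("wrist","d_wrist"); np.savez("w1.npz",p=p,d=d,**{k:s[k] for k in("ee_pos","tcp_rot")})
print(s["t"],s["joint_positions"],s["ee_pos"])
for q in ["scoop_handle","scoop_lip","scoop"]: print(q,[(r["at"],round(r["score"],2)) for r in tip_of("wrist",q)][:3])
E
```

```text
2.1
5.3333 [ 0.0754  0.8892  1.0166  1.4776 -0.8622  1.5555  1.3503] [ 0.5429 -0.3626  0.1623]
scoop_handle [([0.2655, -0.3386, 0.0327], 0.93), ([0.5461, -0.388, 0.0295], 0.58)]
scoop_lip [([0.5243, -0.2333, 0.0051], 0.6)]
scoop [([0.5303, -0.2894, -0.0002], 0.89), ([0.2857, -0.4342, 0.0006], 0.71), ([0.5164, -0.3001, 0.0067], 0.7)]
```

View pics/d_wrist.png

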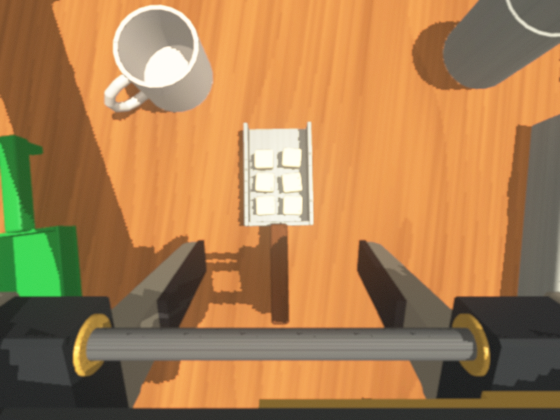

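The wrist view shows the tray at columns 246-312, rows 123-224. The handle is upright at column 280, rows 225-320, so the yaw estimate is near right. I'll measure it.

```bash
python3 - <<'E'
from h import *
z=np.load("w1.npz"); s=z; X=cloud("wrist",z["d"],s); p=z["p"].astype(int)
v,u=np.mgrid[:420,:560]
m=(X[...,2]>.036)&(X[...,2]<.05)&(u>255)&(u<305)&(v>228)&(v<325)
P=X[m]; print(m.sum(),P.mean(0),P.min(0),P.max(0))
ys=np.linspace(-.43,-.345,9); C=[]
for a,b in zip(ys[:-1],ys[1:]):
    Q=P[(P[:,1]>a)&(P[:,1]<b)]
    if len(Q)>5: C.append([(Q[:,0].min()+Q[:,0].max())/2,Q[:,1].mean(),np.ptp(Q[:,0])])
C=np.array(C); print(C); k=np.polyfit(C[:,1],C[:,0],1); print(k, 90+np.degrees(np.arctan(-k[0])))
m=(X[...,2]>.012)&(u>235)&(u<322)&(v>115)&(v<228)&(p.max(-1)-p.min(-1)<60)
print(cv2.minAreaRect(X[m][:,:2].astype(np.float32)),np.percentile(X[m][:,2],[2,50,98]))
# triangulate tray back corners / handle tail between wrist, top
print("proj", proj("wrist",[[.543,-.39,.042]],s))
print("tri handle end", tri([ray("wrist",280,320,s),ray("top",300+658/7,180+190/7)]), "tri handle root?",tri([ray("wrist",280,226,s),ray("top",300+440/7,180+217/7)]))
print("tray front corners", tri([ray("wrist",246,123,s),ray("top",300+195/7,180+340/7)]),tri([ray("wrist",310,123,s),ray("top",300+170/7,180+185/7)]))
E
```

```text
1723 [ 0.5459 -0.3946  0.0405] [ 0.5304 -0.4416  0.0367] [ 0.5612 -0.3473  0.0431]
[[ 0.5506 -0.4247  0.0193]
 [ 0.5486 -0.4139  0.0182]
 [ 0.5472 -0.4034  0.0182]
 [ 0.5458 -0.3929  0.0184]
 [ 0.5445 -0.3822  0.0183]
 [ 0.5425 -0.3716  0.0196]
 [ 0.5406 -0.3609  0.0184]
 [ 0.5394 -0.3517  0.0179]]
[-0.152  0.486] 98.644399009168
((0.530307948589325, -0.291311115026474), (0.07162534445524216, 0.11115515232086182), 8.473880767822266) [0.0141 0.0211 0.0282]
proj [[276.9989 271.5678]]
tri handle end [ 0.5536 -0.4485  0.0098] tri handle root? [ 0.5382 -0.3468  0.0383]
tray front corners [ 0.4869 -0.2414  0.0223] [ 0.5554 -0.2325  0.0249]
```

```bash
python3 - <<'E'
from h import *
yaw=98.6; R=Rg(yaw,-20); g=np.array([.5428,-.374,.032])
env.movel(tcp(g+[0,0,.07],R),R,rate=.25)
env.movel(tcp(g,R),R,rate=.12)
s=env.sense(); print(s["t"],s["ee_pos"]-tcp(g,R),s["wrist_force"])
effector.grasp(50)
s=env.sense(); print(s["t"],s["gripper_width"],s["wrist_force"],s["ee_pos"]-tcp(g,R))
env.movel(tcp(g+[0,0,.03],R),R,rate=.1)
s=env.sense(); print(s["t"],s["gripper_width"],s["wrist_force"],s["moment"])
shot("wrist","e_wrist"); shot("side","e_side",4,(230,220,380,350))
E
```

```text
6.725 [-0.0001 -0.0003  0.    ] [-0.4821  0.8903  0.3787]
7.8333 0.017347191762484913 [-0.42   -0.0111  0.0212] [-0.0001 -0.0001 -0.    ]
8.2833 0.017932484777036753 [-0.709   0.5759 -2.9507] [-0.7306  0.0213  0.0497]
```

View pics/e_wrist.png

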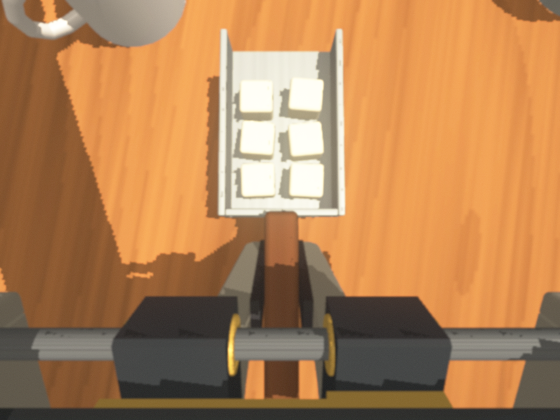

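View pics/e_side.png

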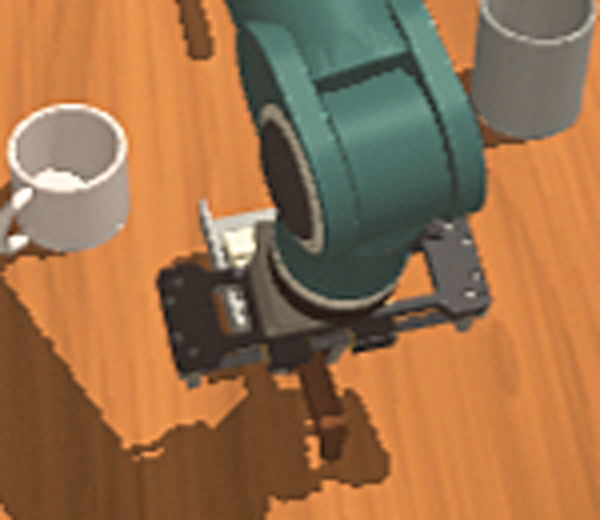

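```bash
cat > droop.py <<'E'
from h import *
def droop():
    s=env.sense(); p,d=viewer.read_camera("wrist"); X=cloud("wrist",d,s)
    T=(X-s["ee_pos"])@s["tcp_rot"]  # tool coordinates
    v,u=np.mgrid[:420,:560]
    m=((u>219)&(u<231)|(u>335)&(u<344))&(v>35)&(v<208)
    m|=(u>270)&(u<292)&(v>225)&(v<300)
    return s,T,m,p
E
python3 - <<'E'
from droop import *
s,T,m,p=droop()
v,u=np.mgrid[:420,:560]
for nm,mm in (("wallL",(u>222)&(u<227)&(v>60)&(v<200)),("wallR",(u>338)&(u<341)&(v>60)&(v<200)),("floor",(u>240)&(u<320)&(v>54)&(v<72)),("handle",(u>272)&(u<290)&(v>225)&(v<290))):
    P=T[mm]; k=np.polyfit(P[:,0],P[:,1],1); print(nm,P.mean(0),"slope deg",np.degrees(np.arctan(k[0])))
E
```

```text
wallL [-0.0723  0.0131 -0.0323] slope deg -18.751551070063744
wallR [-0.0724  0.011   0.0334] slope deg -18.665904005237586
floor [-0.1134  0.0523 -0.0005] slope deg -72.02085784137262
handle [-0.0104 -0.0252  0.0001] slope deg 4.829923983289423
```

```bash
cat >> h.py <<'E'
C=np.array([.538,.227,.167])
def pose(L,t,yaw=98.0):
    a=np.radians(yaw); s=np.array([np.cos(a),np.sin(a),0]); Z=np.array([0,0,1.]); r=np.radians(t); c,sn=np.cos(r),np.sin(r)
    g=L-.140*(c*s-sn*Z)+.028*(sn*s+c*Z); R=Rg(yaw,t-20); return tcp(g,R),R
def lip(back,up,yaw=98.0):
    a=np.radians(yaw); return C+np.array([-back*np.cos(a),-back*np.sin(a),up])
E
python3 - <<'E'
from h import *
a=env.sense()
R=Rg(98.6,-26); g=np.array([.5428,-.374,.26])
env.movel(tcp(g,R),R,rate=.2)
print(env.sense()["t"])
P,R=pose(lip(.024,.055),-6); env.movel(P,R,rate=.22)
s=env.sense();print(s["t"],s["joint_positions"],s["wrist_force"],s["gripper_width"])
shot("wrist","f_wrist"); shot("top","f_top",4,(100,130,300,260)); 
for t in (20,35,45,55): 
    P,R=pose(lip(.024,.02),t); print(t,solver.inverse_kinematics(P,R))
E
```

```text
9.575
11.7167 [-0.6949  0.5802  1.0596  1.8437 -0.9165  1.39    0.845 ] [ 0.1643  0.3476 -2.9851] 0.017477817277538516
20 [-1.12    0.565   1.2813  1.8401 -0.5857  1.1896  0.4934]
35 [-1.3156  0.6135  1.3532  1.7962 -0.3653  1.1832  0.258 ]
45 [-1.4121  0.7038  1.4008  1.7589 -0.2735  1.2189  0.1576]
55 [-1.4764  0.8034  1.4197  1.7164 -0.1898  1.265   0.0708]
```

View pics/f_wrist.png

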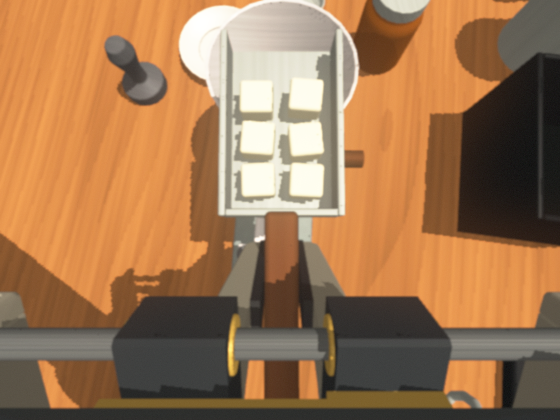

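View pics/f_top.png

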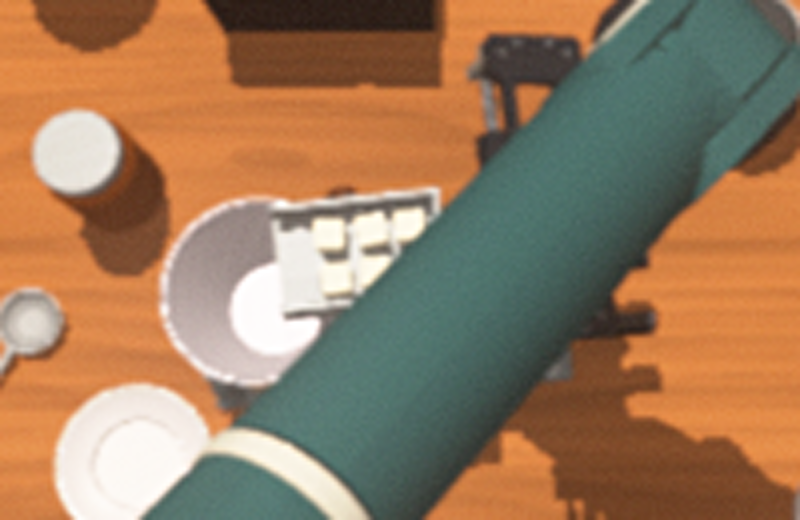

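```bash
python3 - <<'E'
from h import *
for t,up in ((10,.04),(22,.028),(30,.02),(36,.02),(42,.02)):
    P,R=pose(lip(.026,up),t); env.movel(P,R,rate=.12)
s=env.sense();print(s["t"],s["joint_positions"],s["wrist_force"],s["gripper_width"])
shot("wrist","g_wrist"); shot("top","g_top",4,(100,130,300,260)); shot("side","g_side",4,(200,90,370,200))
E
```

```text
13.4333 [-1.3979  0.7504  1.4723  1.7732 -0.3922  1.2328  0.2772] [-0.4504  0.6203 -2.2853] 0.017665498553600504
```

View pics/g_wrist.png

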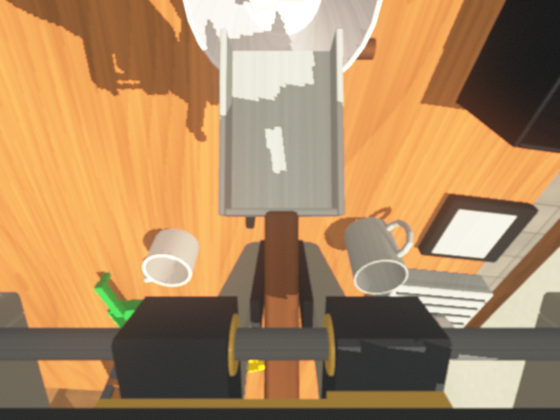

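View pics/g_side.png

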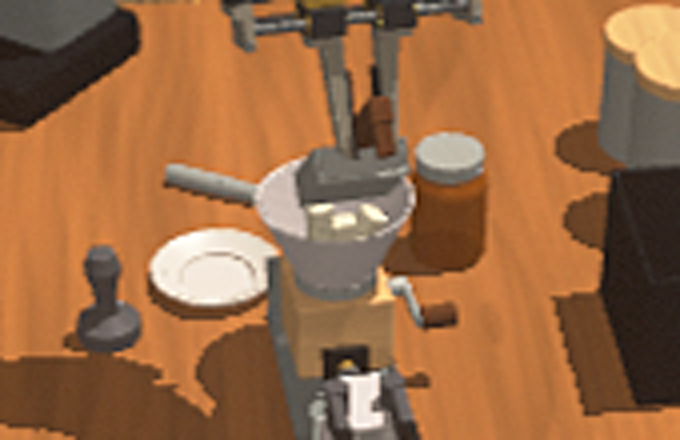

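The tray at (281,130) in the wrist view is empty, and the lumps show in the hopper at (345,220) in the side view. Next I'll return the scoop.

```bash
python3 - <<'E'
from h import *
P,R=pose(lip(.03,.06),15); env.movel(P,R,rate=.2)
P,R=pose(lip(.06,.08),0); env.movel(P,R,rate=.25)
shot("top","h_top",4,(100,130,300,260))
R=Rg(98.6,-20); g=np.array([.5428,-.374,.032])
env.movel(tcp(g+[0,0,.15],R),R,rate=.3)
env.movel(tcp(g+[0,0,.012],R),R,rate=.2)
s=env.sense();print(s["t"],s["joint_positions"],s["wrist_force"],s["gripper_width"])
s=env.sense(); p,d=viewer.read_camera("wrist"); X=cloud("wrist",d,s); v,u=np.mgrid[:420,:560]
for nm,mm in (("wallL",(u>222)&(u<227)&(v>60)&(v<200)),("wallR",(u>338)&(u<341)&(v>60)&(v<200)),("handle",(u>272)&(u<290)&(v>225)&(v<290)),("floor",(u>240)&(u<320)&(v>60)&(v<190))):
    P=X[mm]; k=np.polyfit(P[:,1],P[:,2],1); print(nm,P.mean(0),"slope",np.degrees(np.arctan(k[0])))
cv2.imwrite("pics/h_wrist.png",p[:,:,::-1])
E
```

```text
17.1083 [ 0.1396  1.0246  0.8855  1.5159 -0.9356  1.3773  1.4297] [ 0.2687 -0.9098 -1.2335] 0.017637426840384003
wallL [ 0.4996 -0.3015  0.0397] slope -2.6572491468439887
wallR [ 0.5647 -0.2917  0.0403] slope -4.142115952202752
handle [ 0.5423 -0.367   0.0545] slope 4.266839177905008
floor [ 0.5294 -0.2861  0.0164] slope -4.38821872421524
```

View pics/h_top.png

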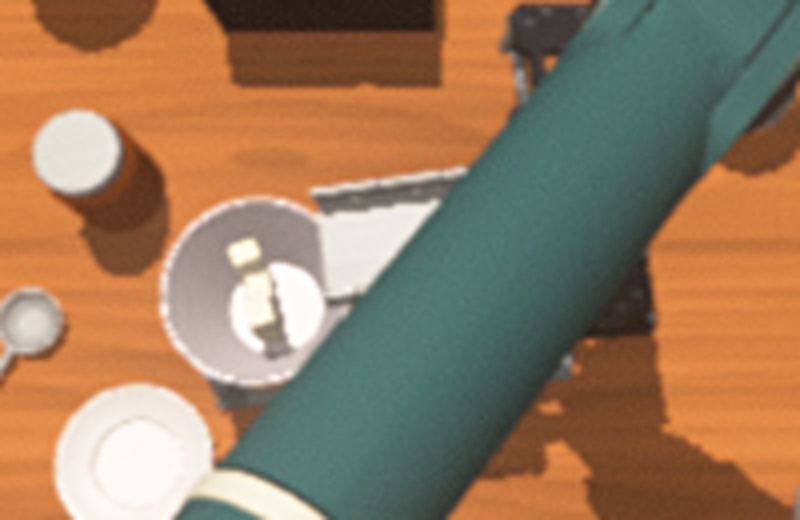

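View pics/h_wrist.png

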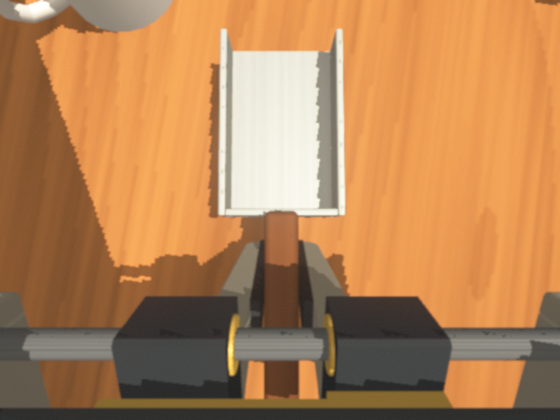

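```bash
python3 - <<'E'
from h import *
R=Rg(98.6,-20); g=np.array([.5428,-.374,.032])
for dz in (.004,.001,0):
    env.movel(tcp(g+[0,0,dz],R),R,rate=.06); s=env.sense(); print(s["t"],dz,s["wrist_force"],s["moment"])
E
```

```text
17.4417 0.004 [-0.1127 -0.1662 -2.5508] [-0.6555 -0.1012 -0.0199]
17.6917 0.001 [ 0.0235  0.0424 -2.8099] [-0.6985  0.01   -0.0119]
17.9417 0 [ 0.182   0.2612 -1.4925] [-0.6026 -0.0378  0.0033]
```

```bash
python3 - <<'E'
from h import *
R=Rg(98.6,-20); g=np.array([.5428,-.374,.032])
effector.release(); s=env.sense(); print(s["t"],s["gripper_width"])
P=tcp(g,R)-R[:,1]*.10; env.movel(P,R,rate=.2)
shot("wrist","i_wrist")
R2=Rg(95,0); env.reach(tcp([.553,-.012,.24],R2),R2)
p,d,s=shot("wrist","j_wrist"); np.savez("w2.npz",p=p,d=d,**{k:s[k] for k in("ee_pos","tcp_rot")})
print(s["t"],s["joint_positions"],s["ee_pos"]-tcp([.553,-.012,.24],R2))
print([(r["at"],round(r["score"],2)) for r in tip_of("wrist","grips_mid")],[(r["at"],round(r["score"],2)) for r in tip_of("wrist","nose_face")])
E
```

```text
19.1 0.09228020410326453
21.325 [-0.9486  0.5576  1.2548  1.8884 -0.5873  1.1357  0.6139] [ 0.0001 -0.0009 -0.    ]
[] [([0.5406, 0.1664, 0.0463], 0.82)]
```

View pics/i_wrist.png

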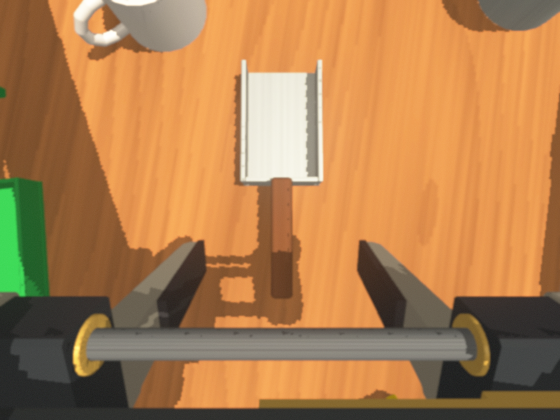

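View pics/j_wrist.png

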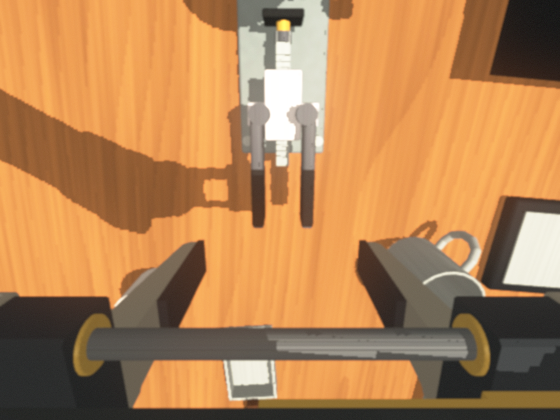

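The scoop lies flat and empty at (282,125). The grips are at columns 252-264 and 301-314, rows 170-225, centred and parallel to the tool. The nose is at (283,17).

```bash
python3 - <<'E'
from h import *
z=np.load("w2.npz"); s=z; X=cloud("wrist",z["d"],s); v,u=np.mgrid[:420,:560]
print("edges in row; tool z / world")
for r in (180,195,210,220):
    row=X[r]; m=(row[:,2]>.08)&(row[:,2]<.11)&(np.arange(560)>240)&(np.arange(560)<330); i=np.where(m)[0]; 
    P=row[i]; T=(P-s["ee_pos"])@s["tcp_rot"]; print(r,i.min(),i.max(),"z",P[:,2].mean(),"mid",(P[0]+P[-1])/2,"toolz",T[0,2],T[-1,2],(T[0,2]+T[-1,2])/2)
m=(X[...,2]>.08)&(X[...,2]<.11)&(u>240)&(u<330)&(v>150)&(v<240); print("end y",X[m][:,1].min(), X[m][:,:].mean(0))
# triangulate end points w/ top: grip ends at top px (scale4 crop 120,150): (568,176),(575,238)
print(tri([ray("wrist",307,224,s),ray("top",120+568/4,150+176/4)]),tri([ray("wrist",258,225,s),ray("top",120+575/4,150+238/4)]))
# nose front edge, stem
for c in (272,283,292):
    print(c,[ (r,X[r,c]) for r in (12,20,30,38)])
R=Rg(95,0); print(solver.inverse_kinematics(tcp([.553,-.010,.08],R),R))
E
python3 -c "
import cv2
a=cv2.imread('pics/j_wrist.png')[0:240,200:360]; cv2.imwrite('pics/j2.png',cv2.resize(a,None,fx=2.5*1.0,fy=2.5,interpolation=cv2.INTER_CUBIC))"
```

```text
edges in row; tool z / world
180 251 314 z 0.09508779374344058 mid [0.553  0.0081 0.0956] toolz -0.02889114221182718 0.03226133974924561 0.0016850987687092155
195 252 314 z 0.0955177497132481 mid [ 0.555  -0.007   0.0949] toolz -0.028211358341350856 0.03301366610777434 0.002401153883211743
210 252 313 z 0.0958803082252763 mid [ 0.5558 -0.0224  0.0951] toolz -0.028682934485323146 0.03236225537692351 0.0018396604458001831
220 252 313 z 0.09606712684121417 mid [ 0.5567 -0.033   0.095 ] toolz -0.029020966237252414 0.03263810509773492 0.0018085694302412518
end y -0.04303101223140074 [ 0.5541 -0.0007  0.0955]
[ 0.5833 -0.0425  0.0721] [ 0.5325 -0.047   0.0787]
272 [(12, array([0.5301, 0.1599, 0.0605])), (20, array([0.53  , 0.1567, 0.0473])), (30, array([0.529 , 0.1569, 0.0097])), (38, array([0.5297, 0.1485, 0.0122]))]
283 [(12, array([0.5404, 0.1607, 0.0606])), (20, array([0.5408, 0.1566, 0.0511])), (30, array([0.5416, 0.1475, 0.0532])), (38, array([0.5422, 0.1406, 0.0529]))]
292 [(12, array([0.5488, 0.1611, 0.062 ])), (20, array([0.5496, 0.1581, 0.0486])), (30, array([0.5509, 0.1589, 0.0092])), (38, array([0.5516, 0.1507, 0.0108]))]
[-0.7697  0.7395  0.9938  1.9956 -0.8252  0.8771  0.7718]
```

View pics/j2.png

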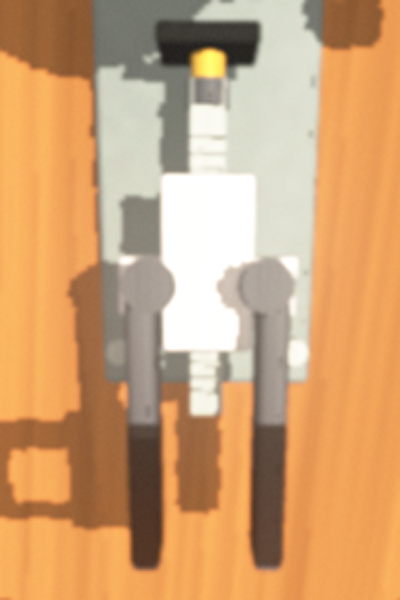

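```bash
cat >> h.py <<'E'
def st(tag=""):
    s=env.sense(); print(tag,"t",round(s["t"],2),"w",round(s["gripper_width"]*1000,2),"f",s["wrist_force"]); return s
E
python3 - <<'E'
from h import *
R=Rg(95,0); g=np.array([.5548,-.011,.080])
env.movel(tcp(g+[0,0,.05],R),R,rate=.3)
env.movel(tcp(g,R),R,rate=.15); st("down")
shot("wrist","k0")
effector.grasp(5); st("5")
effector.grasp(9); st("9"); env.pause(.2); s=st("9b"); shot("wrist","k1")
effector.release(); st("rel"); shot("wrist","k2")
E
python3 - <<'E'
import cv2,numpy as np
cv2.imwrite('pics/k.png',np.hstack([cv2.resize(cv2.imread(f'pics/k{i}.png')[0:240,200:360],None,fx=1.66,fy=2.4) for i in range(3)]))
E
```

```text
down t 22.48 w 91.84 f [0.4127 0.669  0.3095]
5 t 23.22 w 54.24 f [-3.3946 -1.2721  5.9712]
9 t 23.53 w 39.94 f [-4.7564 -1.5511  4.4008]
9b t 23.73 w 39.68 f [-4.2731 -1.6095  5.1255]
rel t 24.67 w 92.18 f [-0.9868  0.0927 -0.3519]
```

View pics/k.png

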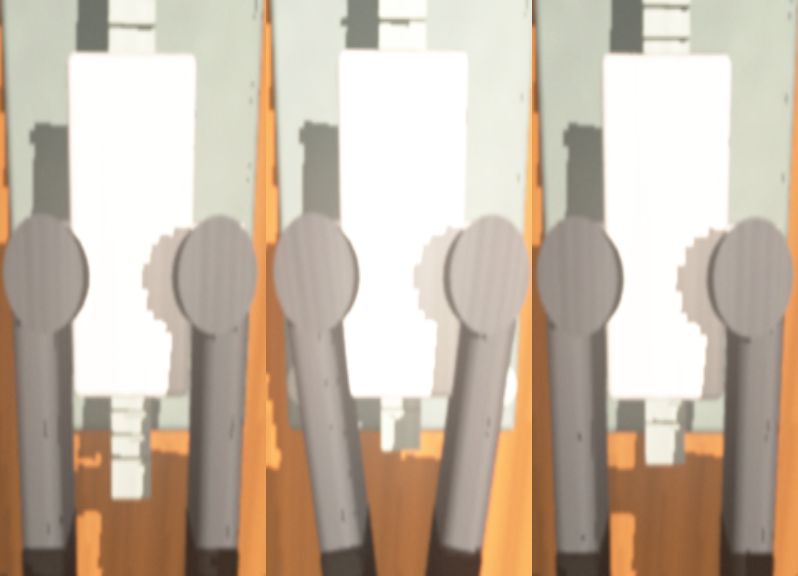

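```bash
python3 - <<'E'
from h import *
R=Rg(95,0); g=np.array([.5534,-.011,.080])
env.movel(tcp(g,R),R,rate=.1); st("shift")
effector.grasp(5); st("5")
effector.grasp(9); st("9"); env.pause(.15); s=st("9b"); shot("wrist","k3"); shot("side","s3",4,(240,100,380,240));
print([(r["at"],round(r["score"],2)) for r in tip_of("side","nose_face")],[(r["at"],round(r["score"],2)) for r in tip_of("top","nose_face")])
E
```

```text
shift t 24.97 w 91.94 f [ 0.1445 -0.8657  0.375 ]
5 t 25.68 w 54.28 f [ 3.6244 -2.1246 -2.791 ]
9 t 26.0 w 39.62 f [ 5.3165 -1.647  -4.1466]
9b t 26.15 w 40.01 f [ 5.8269 -1.5983 -4.028 ]
[] []
```

View pics/s3.png

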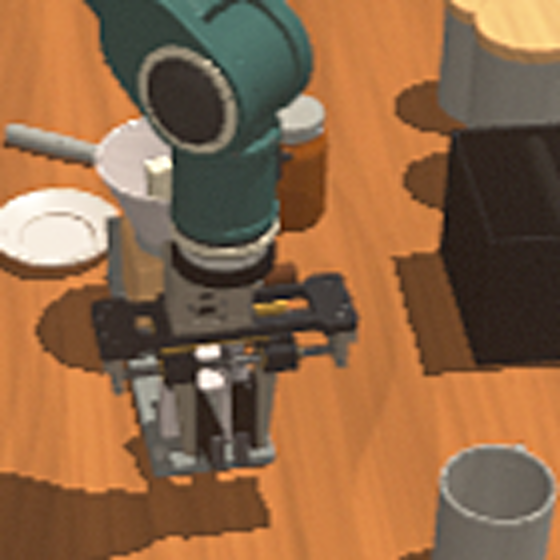

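View pics/k3.png

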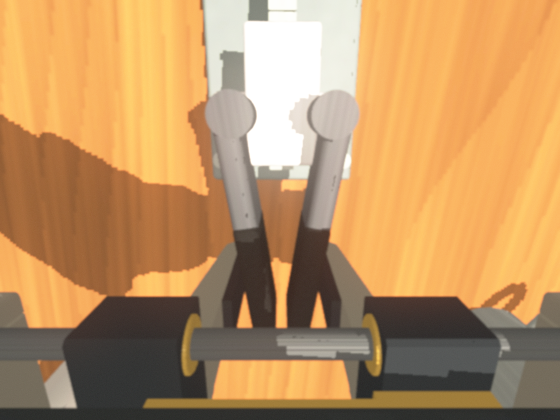

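```bash
python3 - <<'E'
from h import *
R=Rg(95,0); g=np.array([.5542,-.011,.080])
effector.release(); st("rel"); env.movel(tcp(g,R),R,rate=.1)
shot("wrist","k4"); 
for f in (5,7,9,10.5): effector.grasp(f); st(f)
env.pause(.3); st("hold"); shot("wrist","k5")
E
python3 - <<'E'
import cv2,numpy as np
cv2.imwrite('pics/kk.png',np.hstack([cv2.resize(cv2.imread(f'pics/k{i}.png')[0:240,200:360],None,fx=1.66,fy=2.4) for i in (3,4,5)]))
E
```

```text
rel t 27.23 w 92.15 f [-0.1008  0.6113 -0.4081]
5 t 28.23 w 56.06 f [ 0.874  -0.1617  0.7633]
7 t 28.44 w 55.63 f [-0.3178 -1.8924 -1.5293]
9 t 28.71 w 53.22 f [-0.5864 -2.1008 -0.5673]
10.5 t 29.0 w 50.67 f [-0.0744 -3.2251 -0.4767]
hold t 29.3 w 50.51 f [ 0.1733 -4.496  -0.5933]
```

View pics/kk.png

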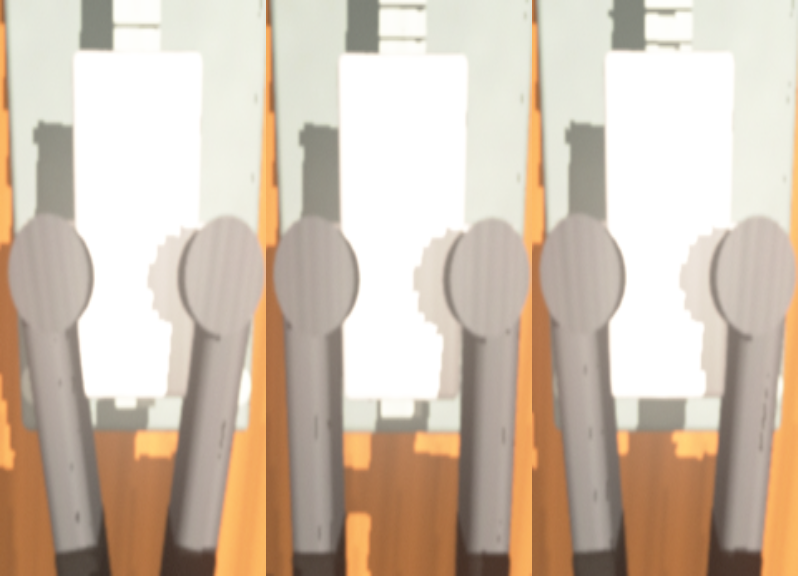

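```bash
python3 - <<'E'
from h import *
for f in (11.7,12.8): effector.grasp(f); st(f)
env.pause(.4); st("hold"); shot("wrist","k6"); shot("top","t6",5,(130,160,260,240)); p,d,s=shot("side","s6",5,(260,120,360,230))
E
```

```text
11.7 t 29.69 w 46.51 f [ 0.214  -4.6309 -1.5467]
12.8 t 29.93 w 45.46 f [ 0.163  -5.1446 -0.8533]
hold t 30.33 w 45.29 f [-0.2547 -4.6385 -0.8532]
```

View pics/t6.png

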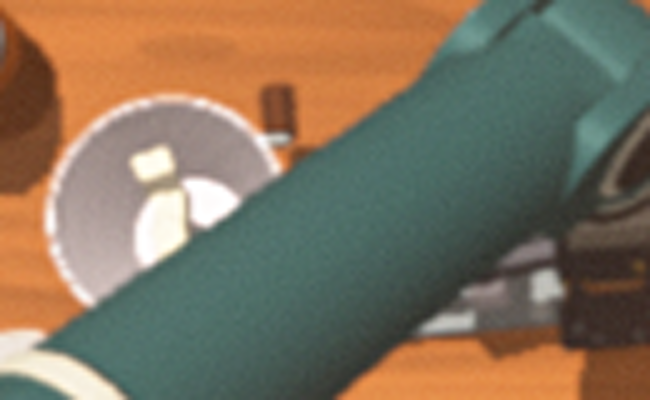

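View pics/s6.png

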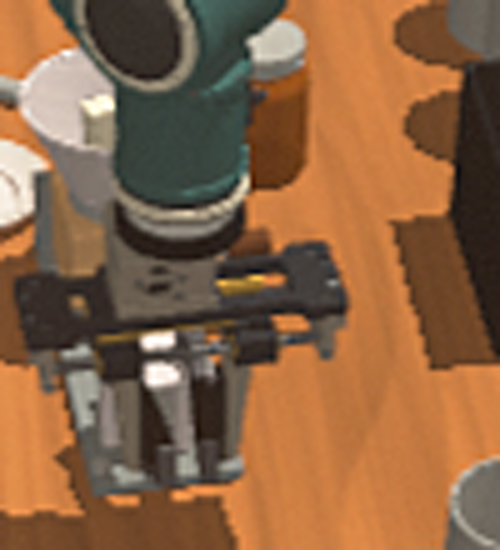

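View pics/k6.png

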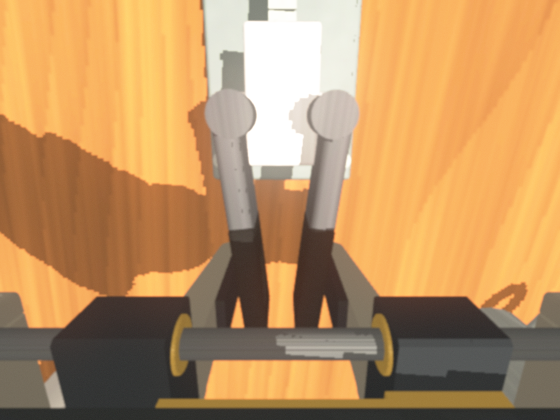

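```bash
python3 - <<'E'
from h import *
env.pause(.8); st("hold"); 
s=env.sense(); p,d=viewer.read_camera("top"); p0=np.load("top_p.npy")
cv2.imwrite("pics/t7.png",p[:,:,::-1])
print([(r["at"],round(r["score"],2)) for r in search_frame("top","lump1")])
print([(r["at"],round(r["score"],2)) for r in tip_of("top","hopper_rim")],[(r["at"],round(r["score"],2)) for r in tip_of("top","scoop")])
E
```

```text
hold t 31.28 w 45.56 f [-0.3174 -4.7459 -1.0817]
[([0.5671, 0.2487, 0.1333], 0.53), ([0.5506, 0.2335, 0.1447], 0.51)]
[([0.5406, 0.234, 0.1685], 0.62)] [([0.2881, -0.4405, -0.0016], 0.94), ([0.5501, -0.6061, -0.0026], 0.73), ([0.5284, -0.2864, 0.0019], 0.62)]
```

View pics/t7.png

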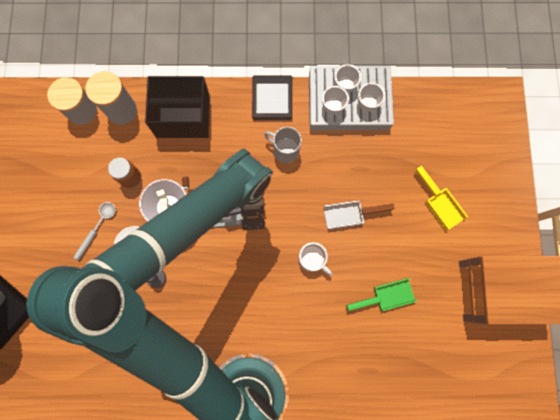

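In the top view the empty scoop is back at (345,215), lumps show in the hopper at (163,200), and the bystanders that the arm does not hide are unmoved. I'll hand it in now.

```bash
python3 - <<'E'
from h import *
print(workorder.finish_job()); st()
E
```

```text
the job is handed in; nothing more can be done
None
the job is handed in; nothing more can be done
```

I tipped the sugar lumps into the hopper and set the empty scoop back flat where it had lain. I then pumped the clamp with two full strokes and a third, and handed in still squeezing at 12.8 N per grip, at about 31 s of the 56 s.

**Last checks:**
- **Squeeze:** the grips measured about 45.5 mm across and stayed there for more than a second, well short of the 39 mm full squeeze.
- **Nose:** contact came at a grip width of about 56 mm. The width change from there puts the nose about 6.4 mm in, and the given force law puts it about 7 mm in. I could not see the nose itself, because the arm hid it.
- **Mill:** the detected hopper mouth moved a few millimetres towards the fence, within the detector's error.
- **Lumps:** the scoop was empty after pouring, and no stray lumps showed on the counter. The arm hid part of the hopper, so I could not count all six.
- **Other things:** every bystander in view was unmoved, but the arm hid most of the saucer and tamper.

**Disagreements:** in the pumping, the first two strokes were up to 1 mm off centre, with about 4 to 6 N of side force. I recentred before the last one, which brought the side force across the grips down to about 0. Depth readings suggested the scoop drooped about 4° in the grip, but the wrist pictures did not support that, and it was set down flat.

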